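# Press a dowel to a set depth on the bench press

## Robot

A 6-joint arm with a two-finger parallel gripper is mounted at the origin on a cart in front of the work surface, level with it; the furniture and walls round the work are solid. World frame = base frame: x ahead of the robot, y to its left, z up, the work surface at z = 0. Lengths are in m, angles in rad, forces in N, time in s.
With the tool pointing down it reaches from about 0.25 to 0.725 m from the base axis. Payload 4 kg.
Tool frame: the origin (TCP) lies between the finger pads; the fingertips stand 11 mm ahead of it and the grasp point (between the pads) lies 8 mm behind it (bot.tip_extent is the distance from the TCP to the fingertips, in m); z points along the fingers, y is the line along which they close (so a half turn about z gives the same grasp; the last joint's range is limited). The gripper opens to 85 mm and grips with 20 to 120 N. Pads are 22 mm wide; open, the fingers measure 114 mm over their backs; the gripper's body (76 mm by 85 mm) begins 54 mm behind the grasp point. The pads swing forward as they close: fully open they stand 13 mm farther back than shut.
Start: joints at [-1.236, 0.241, 0.005, 1.335, 0, 1.571], TCP at [0.164, -0.472, 0.242] pointing down, gripper open.
Joint ranges: [-2.72, 2.72], [-1.05, 1.87], [-1.09, 1.28], [-1.99, 2.15], [-1.42, 1.44], [-3.14, 3.14]. Speed limits (rad/s): [2.79, 2.79, 3.14, 3.14, 3.14, 3.14].

## Interface

Orientations are given as a unit quaternion [x, y, z, w].
In Python, from workcell import bot gives the robot as it stands. The module is installed in compiled form; this text tells all that it offers.
- The arm moves only by the tool drive_tool, never from a script. Its argument "rows" is a list of rows, each an object of numbers: "dx", "dy", "dz": the shift along the tool's x, y, z in units of 50 mm (1.0 is 50 mm); "wx", "wy", "wz": the turn, a rotation vector about the tool's x, y, z in units of 5 degrees (1.0 is 5 degrees); "hand": the finger opening in mm, from 0 to 85.4. A call has 1 to 20 rows; each row is the pose to reach, as a shift and turn from the pose commanded when the call began, along the tool's axes at that moment; what a row does not reach only later rows make up. A row lasts 1/10 s, in which the tool goes at most 50 mm and 8.59 degrees, less where a joint would pass 70% of its speed; a pose out of reach is approached as far as the arm can. A call with a gripper value outside its range is refused whole. The fingers move at their own pace and stop on an object; the grip force is fixed at half the most. Time passes only in rows, so rows that repeat a pose let the fingers close. It gives the time, the measured TCP pose, the force, the opening and the grip force at its end, in the units of the state.
- bot.get_obs(): the state, without advancing time (a new reading comes with each control period).
- bot.camera(name): name is "scene" or "top"; returns the picture (420x560x3 uint8, red, green, blue); there is no depth.
- bot.get_calibration(name): a dict with "vfov" (degrees; the focal length in pixels is half the picture's height over the tangent of half this angle, whatever the lens; pixels are square), "cx", "cy" (the principal point, pixels), "origin" and "rotation" of the camera in the world. Camera axes: x right, y up, looking along -z (the intrinsics and any distortion apply to the point x, -y, -z); pixel columns grow to the right and rows downward; lengths in m; the calibration is good to about 2 mm. A picture is of the moment at which its call begins. get_calibration takes no time and is no camera call.
- bot.job_done(): hands the job in; it is judged then, once.
Trained networks look in the newest picture that a camera, given by its name, has taken for a name from the list of things; names that differ only in an ending like _2 or _b are one class to them, and where a whole thing is asked for, a point or a joint stands for the part that bears it (a point fixed in the world has none). Each returns a list of dicts, best first, with "score" (0 to 1); they miss things now and then, are a little off and sometimes report something else, mostly with a low value. They report only what shows in the picture. A call takes as long as a camera call.
- bot.look_for(camera, thing): "extent" ([centre column, centre row, width, height] in pixels, round what is visible of it).
- bot.outline_of(camera, thing): "region" (420x560 bool, what is visible of it) and "extent" ([centre column, centre row, width, height] in pixels, round what is visible of it).
The state is a dict: "clock": time; "joint_pos": joint angles; "joint_vel": joint speeds; "tau": joint torques, N m; "eef_pos": TCP position; "tool_rot": TCP orientation; "ft_force": force on the tool from outside, world axes, zero at the start; "ft_torque": the same for the moment, N m; "grip_width": finger opening in m; "grasp_force": force on a finger pad.
Only numpy, scipy, OpenCV 4.12 (cv2) and the standard library are available. Lean on these libraries where they do the work, as an engineer would, in place of code of your own. Each camera call takes 0.05 s, during which the arm holds its last target. There are 200 camera calls.

## Task

A glued dowel is waiting in the pine block under the small bench press. First turn the knurled depth-stop sleeve on top of the press until its pointer clicks in at the five-pip mark, then flip the safety catch over off the lever so that it lies on top of the press, and only then pull the lever by its black handle forward and down until it meets the stop, pressing the dowel in. Finish while still holding the lever down against the stop by that handle (its spring would lift it again), and leave the other things on the bench where they are.

Things in the scene. Friction and masses are not known exactly. Their poses are not given: they have to be found in the camera images.
- press: Grey cast bench press bolted to the bench, immovable. Origin at bench level; x points to its back, y to its left (lever side), z up; its front roughly faces the robot. Base x -125 to 100 mm, 130 mm wide, 16 mm thick; column at the back; head x -86 to 90, y -40 to 40, z 113 to 180 mm. On the head a fixed dial disc, 88 mm across, 3 mm thick, centred at x 50, y 0.
- dial_five (a point): The five-pip mark on the dial disc, 39 mm from the disc's centre, 45 degrees to the right of straight forward. Six marks of one to six dark pips stand 30 degrees apart round the sleeve's front, one pip at the left, six at the right.
- sleeve_grip (a point): On the upright axis of the knurled depth-stop sleeve, press (50, 0, 205) mm, 22 mm above the disc. Barrel 40 mm in diameter, 7 to 36 mm above the disc (top at 218 mm); under it a flange 50 mm across, 7 mm high, with the pointer nose. Take it from above across any diameter; nothing else stands above the dial within 75 mm of the axis.
- stop_sleeve (a joint): Turn of the sleeve, rad, anticlockwise from above: 0 at one pip, 0.524 more each mark, 2.094 at five pips, 2.618 at six; end stops just beyond one and six. A spring detent (about 0.1 N m) draws it into the nearest mark when let go. It starts between one and three pips. Each mark is one step of the stop inside: 4 mm more ram travel a mark.
- catch_rod (a point): On the catch's handle: a round steel rod, 9 mm thick, parallel to press x. From this point it runs 14 mm forward to a 13 mm ball end and 72 mm back to the catch's flat bar (14 mm wide, 8 mm thick), which lies across the lever's path just in front of it. With the catch on, the point is at press (-115, 98, 191) mm, free all round and below.
- catch_hinge (a point): Point on the axis of the catch's hinge, which is parallel to the press x axis, level with catch_rod along it: press (-115, 44, 191) mm. The rod swings round it at a radius of 54 mm.
- lever_catch (a joint): Turn of the catch, rad: 0 lying outward over the lever's path (on), 1.57 standing upright, 3.1 lying inward on top of the head (off). It turns easily; its weight (80 g) keeps it on or, past upright, off.
- press_lever: The lever; origin at the centre of its pivot, at press (-20, 72, 145) mm, on the left side of the head; it turns about the press y axis.
- lever_grip: Black revolving handle on the lever's end, as on a crank: a barrel 25 mm in diameter and 56 mm long, parallel to press y, sticking out to the left of the lever and spinning freely on its pin; origin at its middle. At rest the lever (a 12 mm round rod) leans 5 degrees back from upright, handle at press (-7, 108, 294) mm. It moves in the plane y = 108 mm on an arc of 150 mm radius about the pivot.
- lever_turn (a joint): Turn of the lever, rad: 0 at rest, growing forward and down. The catch blocks it beyond about 0.17. A rack drives the ram 26 mm down per rad. At five pips it meets a hard stop at 1.19 rad, handle at press (-154, 108, 212) mm. A return spring pushes back at the handle: about 4 N at rest, 9 N at the stop, 3 N more while the dowel is moving (from 0.23 rad on).
- dowel_top (a point): Centre of the top of the round dowel (12 mm in diameter) in the pine block (50 x 54 x 48 mm, held in the press under the ram); 96 mm above the bench at first, 71 mm when pressed to the five-pip depth (then 7 mm proud of the block).
- dowel (a joint): How far the dowel has been pressed in, m: 0 at first, 0.025 at the five-pip depth. It stays where it is pushed and cannot be drawn out again.
- finished_block: Bystander: small finished pine block, 42 x 48 x 46 mm, with a short dowel end on top, right of the press; origin under its centre.
- next_block: Bystander: pine block 45 x 65 x 30 mm, right of the press; origin under its centre.
- glue_tube: Bystander: glue tube 31 x 122 x 24 mm lying left of the press; origin under its centre.
- spring_clamp: Bystander: spring clamp 74 x 120 x 18 mm lying on the bench; origin under its centre.
- block_plane: Bystander: iron block plane 46 x 150 x 54 mm; origin under its centre.
- screw_tray: Bystander: blue tray of screws 114 x 155 x 32 mm; origin under its centre.

How it is judged:
By the outcome, as a careful person would: the job done as asked, in the order asked, and still so for the second after the job is handed in, while the arm keeps its last pose, push and grip.
It also fails if it takes over 72 s, if anything falls off the work surface, if the arm or the gripper's body presses on something with over 40 N, if the wrist force passes 120 N, or if a joint passes its speed limit or range.

## Working session

There is one attempt and no reset: what is moved stays moved. The work goes in short steps, Python scripts to look and compute and a tool call to move; the robot and the scene stay as the last step left them, time stands still between calls to the robot, and variables do not carry over. Pictures are saved under pics/ and viewed, at most 11 in all, crops included, and the job is handed in when it is done.

Besides the shell and the picture viewer there is one more tool, called as name([rows], argument=value, ...), one row to a line, values as JSON. drive_tool: Moves the arm, as the interface text tells. Its arguments: {"type":"object","properties":{"rows":{"type":"array","items":{"type":"object","properties":{"dx":{"type":"number"},"dy":{"type":"number"},"dz":{"type":"number"},"wx":{"type":"number"},"wy":{"type":"number"},"wz":{"type":"number"},"hand":{"type":"number"}}}}},"required":["rows"]}

```bash
mkdir -p pics; python3 - <<'E'
from workcell import bot
import cv2,numpy as np
for c in ("scene","top"):
    im=bot.camera(c); cv2.imwrite(f"pics/{c}0.png",im[:,:,::-1])
    k=bot.get_calibration(c); print(c,{a:np.round(b,4).tolist() if not isinstance(b,str) else b for a,b in k.items()})
    for t in ("press","dial_five","sleeve_grip","catch_rod","catch_hinge","lever_grip","press_lever","dowel_top"):
        r=bot.look_for(c,t); print(t,[(np.round(x["extent"],1).tolist(),round(x["score"],2)) for x in r[:2]])
print(bot.get_obs())
E
```

```text
scene {'vfov': 53.11, 'cx': 280.105, 'cy': 208.9773, 'origin': [-0.1701, 0.3392, 1.082], 'rotation': [-0.1986, 0.3112, 0.7953, -0.4809]}
press [([244.7, 233.1, 85.0, 97.4], 0.94)]
dial_five [([243.1, 235.6, 83.9, 101.1], 0.61)]
sleeve_grip [([244.8, 195.4, 20.3, 19.6], 0.48)]
catch_rod [([209.7, 193.8, 22.7, 12.6], 0.53), ([228.4, 233.8, 17.7, 32.6], 0.45)]
catch_hinge [([230.7, 232.6, 21.0, 35.9], 0.44), ([171.5, 340.1, 61.0, 27.8], 0.27)]
lever_grip [([209.9, 193.7, 21.7, 14.7], 0.72)]
press_lever [([217.8, 210.6, 28.0, 48.3], 0.75)]
dowel_top [([297.2, 221.1, 21.3, 20.1], 0.59)]
top {'vfov': 53.7688, 'cx': 290.9784, 'cy': 202.247, 'origin': [0.385, -0.0294, 1.4259], 'rotation': [0.0555, -0.0499, -0.702, 0.7083]}
press [([257.1, 190.7, 77.7, 77.0], 0.89)]
dial_five [([256.1, 192.0, 72.0, 79.6], 0.67)]
sleeve_grip [([271.6, 167.5, 15.3, 16.2], 0.59)]
catch_rod [([244.5, 203.7, 25.0, 32.7], 0.57)]
catch_hinge [([242.6, 204.1, 24.7, 31.5], 0.58)]
lever_grip [([230.2, 172.9, 20.1, 8.6], 0.55), ([313.2, 217.1, 10.6, 16.1], 0.47)]
press_lever [([235.0, 178.9, 34.0, 25.9], 0.58)]
dowel_top []
{'clock': 0.9, 'joint_pos': array([-1.23600972e+00,  2.40580863e-01,  5.00745652e-03,  1.33519241e+00,
       -2.23960317e-05,  1.57080732e+00]), 'joint_vel': array([-0.00082286,  0.00096858, -0.0003454 , -0.00013122,  0.00031278,
       -0.00099497]), 'tau': array([ 3.31272813e-04, -3.72195017e+01,  2.52695328e+01,  8.99317256e-04,
       -1.11836205e-04, -3.29522223e-06]), 'eef_pos': array([ 0.16427961, -0.47224807,  0.24231888]), 'tool_rot': array([ 9.86023341e-01,  1.66607237e-01, -8.49944513e-06,  1.69092104e-05]), 'ft_force': array([-0.86652835,  0.03451019,  0.40576418]), 'ft_torque': array([-0.00621452, -0.00534921, -0.04477537]), 'grasp_force': 0.0, 'grip_width': 0.08546358982283067}
```

```bash
python3 - <<'E'
import cv2,numpy as np
s=cv2.imread("pics/scene0.png");t=cv2.imread("pics/top0.png")
a=cv2.resize(s[170:290,190:310],(600,600),interpolation=cv2.INTER_CUBIC)
b=cv2.resize(t[140:240,210:310],(600,600),interpolation=cv2.INTER_CUBIC)
cv2.imwrite("pics/a.png",a);cv2.imwrite("pics/b.png",b)
cv2.imwrite("pics/c.png",np.hstack([cv2.resize(s,(400,300)),cv2.resize(t,(400,300))]))
E
```

```text
(no output)
```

View pics/a.png

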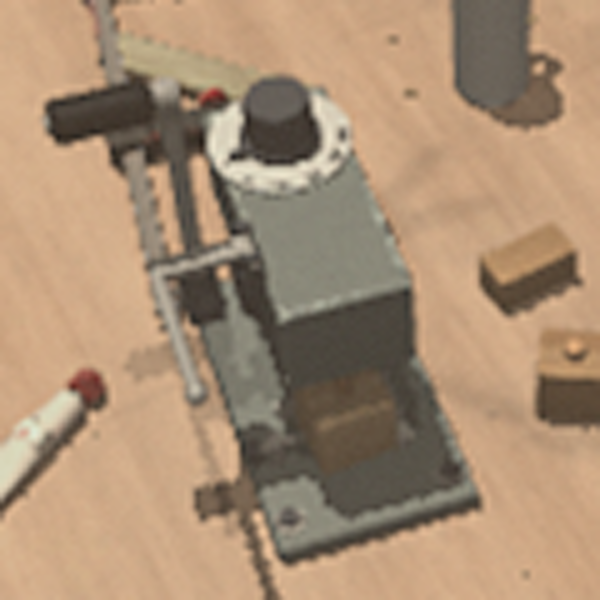

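View pics/b.png

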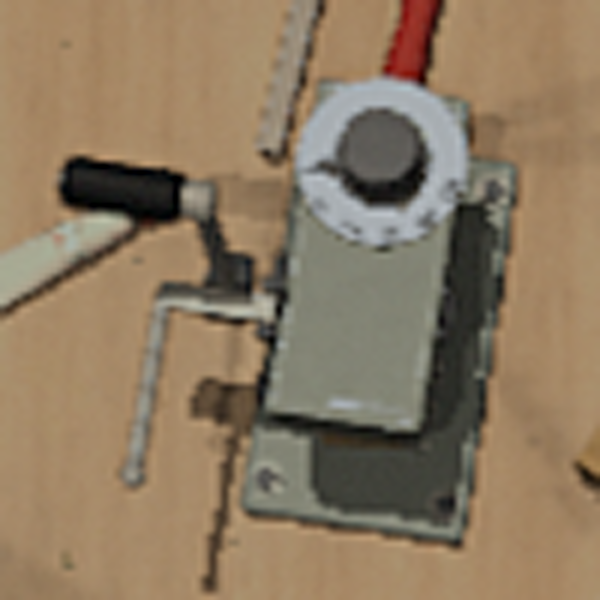

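View pics/c.png

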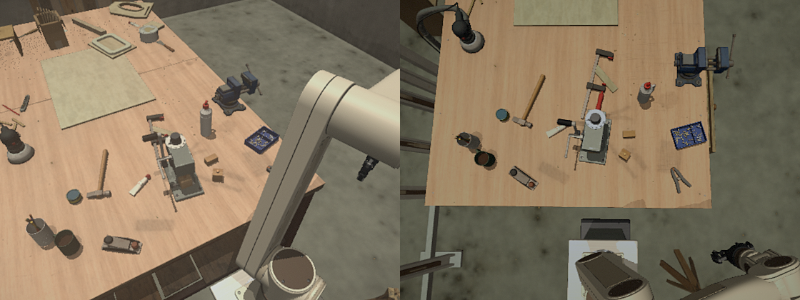

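```bash
cat > h.py <<'E'
import numpy as np
from scipy.spatial.transform import Rotation as R
from scipy.optimize import least_squares
from workcell import bot
K={c:bot.get_calibration(c) for c in("scene","top")}
def proj(c,P):
    k=K[c];rot=np.asarray(k["rotation"]);M=R.from_quat(rot).as_matrix() if rot.size==4 else rot
    p=(np.atleast_2d(P)-k["origin"])@M; f=210/np.tan(np.radians(k["vfov"])/2)
    return np.c_[k["cx"]+f*p[:,0]/-p[:,2],k["cy"]-f*p[:,1]/-p[:,2]]
def W(q,p): # press mm -> world m ; q=x,y,yaw
    p=np.atleast_2d(p)/1000.;c,s=np.cos(q[2]),np.sin(q[2])
    return np.c_[q[0]+c*p[:,0]-s*p[:,1],q[1]+s*p[:,0]+c*p[:,1],p[:,2]]
E
cat > fit.py <<'E'
from h import *
S=[((-7,108,294),97,110),((-129,98,191),196,393),((50,0,218),277,92),((50,0,183),280,140),((-86,40,180),280,318),((-86,-40,180),410,285),((-125,65,16),283,550),((-125,-65,16),478,492)]
T=[((50,0,218),382,145),((50,0,183),383,162),((-86,40,180),265,410),((-86,-40,180),420,432),((-125,65,16),245,512),((-125,-65,16),462,543),((-129,98,191),133,478),((-7,108,294),122,190),((90,-40,180),468,100),((100,-65,16),516,163)]
ps=np.array([a[0] for a in S]);us=np.array([(190+(a[1]+.5)/5-.5,170+(a[2]+.5)/5-.5) for a in S])
pt=np.array([a[0] for a in T]);ut=np.array([(210+(a[1]+.5)/6-.5,140+(a[2]+.5)/6-.5) for a in T])
def f(q,w=3): return np.r_[((proj("scene",W(q,ps))-us)*(w&1)).ravel(),((proj("top",W(q,pt))-ut)*(w>>1)).ravel()]
for w in(1,2,3):
    r=least_squares(f,[.45,0,0],args=(w,),loss="soft_l1");print(w,np.round(r.x,4),r.cost)
q=r.x;e=f(q).reshape(-1,2);print(np.round(e,1).tolist())
np.save("q.npy",q)
for n,p in dict(sleeve=(50,0,205),rod=(-115,98,191),hinge=(-115,44,191),grip=(-7,108,294),end=(-154,108,212)).items():print(n,np.round(W(q,p)[0],4))
a=np.radians([0,15,30,45,60,75,90])  # pointer tip directions left of forward
P=np.c_[50-30*np.cos(a),30*np.sin(a),np.full(7,187)]
print(((proj("top",W(q,P))-[210,140])*6).round().tolist());print(((proj("scene",W(q,P))-[190,170])*5).round().tolist())
print(bot.tip_extent)
E
python3 fit.py
```

```text
1 [ 0.6346  0.0398 -0.1407] 1.8376023529889383
2 [ 0.633   0.0435 -0.1326] 1.3067030806935032
3 [ 0.6335  0.0421 -0.1334] 5.626669637085339
[[0.1, 0.8], [-0.4, 0.5], [-1.0, 1.1], [-0.7, -0.1], [-0.6, 0.8], [0.4, -0.1], [-1.3, 1.0], [0.2, 0.2], [-0.1, -0.2], [0.3, -0.3], [0.3, 0.1], [0.6, 0.1], [-0.8, -0.2], [0.7, -0.0], [0.7, -0.4], [0.7, 0.2], [0.9, -0.4], [1.0, -0.5]]
sleeve [0.683  0.0354 0.205 ]
rod [0.5325 0.1545 0.191 ]
hinge [0.5254 0.101  0.191 ]
grip [0.6409 0.15   0.294 ]
end [0.4952 0.1696 0.212 ]
[[373.0, 213.0], [358.0, 209.0], [345.0, 201.0], [335.0, 191.0], [327.0, 178.0], [324.0, 163.0], [324.0, 148.0]]
[[288.0, 166.0], [275.0, 168.0], [262.0, 168.0], [250.0, 165.0], [239.0, 160.0], [231.0, 153.0], [226.0, 145.0]]
0.011
```

drive_tool([
  {"dz": -0.6, "hand": 85},
  {"dz": -1.2, "dx": 0.5, "dy": -0.2},
  {"dz": -1.2, "dx": 1.2, "dy": -0.5},
  {"dz": -1.2, "dx": 2.0, "dy": -0.9},
  {"dz": -1.2, "dx": 2.8, "dy": -1.3},
  {"dz": -1.2, "dx": 3.6, "dy": -1.7},
  {"dz": -1.2, "dx": 4.4, "dy": -2.1},
  {"dz": -1.2, "dx": 5.2, "dy": -2.5},
  {"dz": -1.2, "dx": 6.0, "dy": -2.8},
  {"dz": -1.2, "dx": 6.8, "dy": -3.2},
  {"dz": -1.2, "dx": 7.6, "dy": -3.6},
  {"dz": -1.2, "dx": 8.4, "dy": -3.9},
  {"dz": -1.2, "dx": 9.2, "dy": -4.3},
  {"dz": -1.2, "dx": 10.0, "dy": -4.7},
  {"dz": -1.2, "dx": 10.8, "dy": -5.1},
  {"dz": -1.2, "dx": 11.6, "dy": -5.4},
  {"dz": -1.2, "dx": 12.3, "dy": -5.8},
  {"dz": -1.2, "dx": 12.8, "dy": -6.0},
  {"dz": -1.2, "dx": 13.1, "dy": -6.15},
  {"dz": -1.2, "dx": 13.13, "dy": -6.16},
])

```text
invalid input at $.rows[0]: expected keys dx, dy, dz, wx, wy, wz, hand
```

drive_tool([
  {"dx": 0, "dy": 0, "dz": -0.6, "wx": 0, "wy": 0, "wz": 0, "hand": 85},
  {"dx": 0.6, "dy": -0.3, "dz": -1.2, "wx": 0, "wy": 0, "wz": 0, "hand": 85},
  {"dx": 1.4, "dy": -0.7, "dz": -1.2, "wx": 0, "wy": 0, "wz": 0, "hand": 85},
  {"dx": 2.2, "dy": -1.0, "dz": -1.2, "wx": 0, "wy": 0, "wz": 0, "hand": 85},
  {"dx": 3.0, "dy": -1.4, "dz": -1.2, "wx": 0, "wy": 0, "wz": 0, "hand": 85},
  {"dx": 3.8, "dy": -1.8, "dz": -1.2, "wx": 0, "wy": 0, "wz": 0, "hand": 85},
  {"dx": 4.6, "dy": -2.2, "dz": -1.2, "wx": 0, "wy": 0, "wz": 0, "hand": 85},
  {"dx": 5.4, "dy": -2.5, "dz": -1.2, "wx": 0, "wy": 0, "wz": 0, "hand": 85},
  {"dx": 6.2, "dy": -2.9, "dz": -1.2, "wx": 0, "wy": 0, "wz": 0, "hand": 85},
  {"dx": 7.0, "dy": -3.3, "dz": -1.2, "wx": 0, "wy": 0, "wz": 0, "hand": 85},
  {"dx": 7.8, "dy": -3.7, "dz": -1.2, "wx": 0, "wy": 0, "wz": 0, "hand": 85},
  {"dx": 8.6, "dy": -4.0, "dz": -1.2, "wx": 0, "wy": 0, "wz": 0, "hand": 85},
  {"dx": 9.4, "dy": -4.4, "dz": -1.2, "wx": 0, "wy": 0, "wz": 0, "hand": 85},
  {"dx": 10.2, "dy": -4.8, "dz": -1.2, "wx": 0, "wy": 0, "wz": 0, "hand": 85},
  {"dx": 11.0, "dy": -5.2, "dz": -1.2, "wx": 0, "wy": 0, "wz": 0, "hand": 85},
  {"dx": 11.8, "dy": -5.5, "dz": -1.2, "wx": 0, "wy": 0, "wz": 0, "hand": 85},
  {"dx": 12.4, "dy": -5.8, "dz": -1.2, "wx": 0, "wy": 0, "wz": 0, "hand": 85},
  {"dx": 12.9, "dy": -6.05, "dz": -1.2, "wx": 0, "wy": 0, "wz": 0, "hand": 85},
  {"dx": 13.13, "dy": -6.16, "dz": -1.2, "wx": 0, "wy": 0, "wz": 0, "hand": 85},
  {"dx": 13.13, "dy": -6.16, "dz": -1.2, "wx": 0, "wy": 0, "wz": 0, "hand": 85},
])

```text
clock: 2.9
eef_pos: [0.684, 0.0362, 0.3006]
tool_rot: [0.986, 0.168, -0.001, -0.0]
ft_force: [-0.9, -0.7, -0.5]
grip_width: 0.0852
grasp_force: 0.0
```

```bash
cat > m.py <<'E'
# usage: m.py state ; prints state and tool-frame deltas to world targets for press points
from h import *
import sys
o=bot.get_obs();q=np.load("q.npy")
Rt=R.from_quat(o["tool_rot"])
print("t",o["clock"],"pos",o["eef_pos"].round(4),"j",o["joint_pos"].round(3),"F",o["ft_force"].round(1),"T",o["ft_torque"].round(2),"w",round(o["grip_width"],4),"g",round(o["grasp_force"],1))
print("press frame tcp mm",(R.from_euler("z",-q[2]).apply(o["eef_pos"]-[q[0],q[1],0])*1000).round(1),"toolx yaw in press deg",np.degrees(np.arctan2(*Rt.as_matrix()[1::-1,0])-q[2]).round(2),"z",Rt.as_matrix()[:,2].round(3))
if len(sys.argv)>3:
    p=W(q,[float(a) for a in sys.argv[1:4]])[0]
    print("delta units",(Rt.inv().apply(p-o["eef_pos"])/.05).round(3))
E
python3 m.py 50 0 203; python3 -c "
from workcell import bot;import cv2
im=bot.camera('top');cv2.imwrite('pics/d.png',cv2.resize(im[120:240,200:320,::-1],(600,600),interpolation=2))"
```

```text
t 2.9 pos [0.684  0.0362 0.3006] j [0.053 0.651 0.788 1.709 0.    2.857] F [-0.9 -0.7 -0.5] T [ 0.   -0.02 -0.  ] w 0.0852 g 0.0
press frame tcp mm [ 50.9   0.9 300.6] toolx yaw in press deg 26.97 z [-0.001  0.    -1.   ]
delta units [-0.021  0.01   1.952]
```

View pics/d.png

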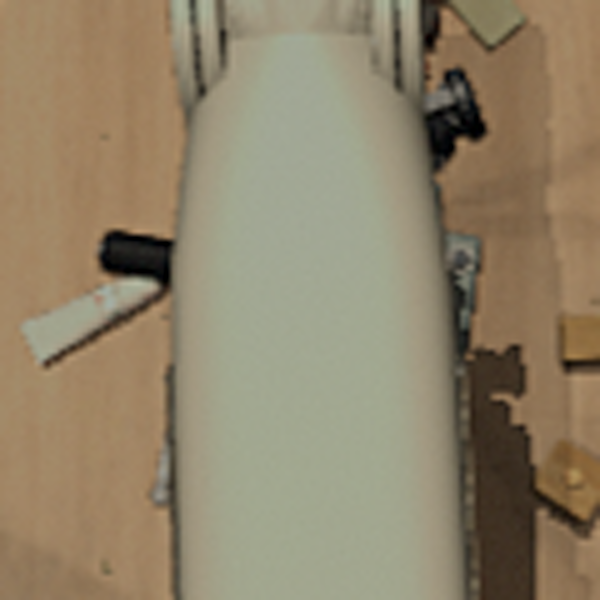

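drive_tool([
  {"dx": -0.02, "dy": 0.01, "dz": 0.4, "wx": 0, "wy": 0, "wz": 0, "hand": 85},
  {"dx": -0.02, "dy": 0.01, "dz": 0.8, "wx": 0, "wy": 0, "wz": 0, "hand": 85},
  {"dx": -0.02, "dy": 0.01, "dz": 1.2, "wx": 0, "wy": 0, "wz": 0, "hand": 85},
  {"dx": -0.02, "dy": 0.01, "dz": 1.5, "wx": 0, "wy": 0, "wz": 0, "hand": 85},
  {"dx": -0.02, "dy": 0.01, "dz": 1.75, "wx": 0, "wy": 0, "wz": 0, "hand": 85},
  {"dx": -0.02, "dy": 0.01, "dz": 1.93, "wx": 0, "wy": 0, "wz": 0, "hand": 85},
  {"dx": -0.02, "dy": 0.01, "dz": 1.93, "wx": 0, "wy": 0, "wz": 0, "hand": 85},
])

```text
clock: 3.65
eef_pos: [0.6811, 0.0326, 0.2047]
tool_rot: [0.986, 0.166, -0.001, -0.0]
ft_force: [0.4, 0.5, 0.1]
grip_width: 0.0851
grasp_force: 0.0
```

drive_tool([
  {"dx": 0, "dy": 0, "dz": 0, "wx": 0, "wy": 0, "wz": 0, "hand": 60},
  {"dx": 0, "dy": 0, "dz": 0, "wx": 0, "wy": 0, "wz": 0, "hand": 50},
  {"dx": 0, "dy": 0, "dz": 0, "wx": 0, "wy": 0, "wz": 0, "hand": 44},
  {"dx": 0, "dy": 0, "dz": 0, "wx": 0, "wy": 0, "wz": 0, "hand": 30},
  {"dx": 0, "dy": 0, "dz": 0, "wx": 0, "wy": 0, "wz": 0, "hand": 30},
  {"dx": 0, "dy": 0, "dz": 0, "wx": 0, "wy": 0, "wz": 0, "hand": 30},
])

```text
clock: 4.25
eef_pos: [0.6825, 0.0346, 0.2072]
tool_rot: [0.986, 0.167, 0.001, -0.001]
ft_force: [-1.7, 1.9, 6.0]
grip_width: 0.0385
grasp_force: 61.1
```

```bash
python3 m.py 50 0 203
```

```text
t 4.25 pos [0.6825 0.0346 0.2072] j [5.000e-02 6.360e-01 5.220e-01 1.455e+00 2.000e-03 2.856e+00] F [-1.7  1.9  6. ] T [ 0.71  0.53 -0.03] w 0.0385 g 61.1
press frame tcp mm [ 49.5  -0.9 207.2] toolx yaw in press deg 26.87 z [ 0.001  0.002 -1.   ]
delta units [ 0.016 -0.012  0.084]
```

drive_tool([
  {"dx": 0, "dy": 0, "dz": -0.05, "wx": 0, "wy": 0, "wz": -0.6, "hand": 30},
  {"dx": 0, "dy": 0, "dz": -0.05, "wx": 0, "wy": 0, "wz": -1.8, "hand": 30},
  {"dx": 0, "dy": 0, "dz": -0.05, "wx": 0, "wy": 0, "wz": -3.2, "hand": 30},
  {"dx": 0, "dy": 0, "dz": -0.05, "wx": 0, "wy": 0, "wz": -4.6, "hand": 30},
  {"dx": 0, "dy": 0, "dz": -0.05, "wx": 0, "wy": 0, "wz": -6, "hand": 30},
  {"dx": 0, "dy": 0, "dz": -0.05, "wx": 0, "wy": 0, "wz": -7.4, "hand": 30},
  {"dx": 0, "dy": 0, "dz": -0.05, "wx": 0, "wy": 0, "wz": -8.8, "hand": 30},
  {"dx": 0, "dy": 0, "dz": -0.05, "wx": 0, "wy": 0, "wz": -10.2, "hand": 30},
  {"dx": 0, "dy": 0, "dz": -0.05, "wx": 0, "wy": 0, "wz": -11.6, "hand": 30},
  {"dx": 0, "dy": 0, "dz": -0.05, "wx": 0, "wy": 0, "wz": -13, "hand": 30},
  {"dx": 0, "dy": 0, "dz": -0.05, "wx": 0, "wy": 0, "wz": -14.4, "hand": 30},
  {"dx": 0, "dy": 0, "dz": -0.05, "wx": 0, "wy": 0, "wz": -15.8, "hand": 30},
  {"dx": 0, "dy": 0, "dz": -0.05, "wx": 0, "wy": 0, "wz": -17.2, "hand": 30},
  {"dx": 0, "dy": 0, "dz": -0.05, "wx": 0, "wy": 0, "wz": -18.6, "hand": 30},
  {"dx": 0, "dy": 0, "dz": -0.05, "wx": 0, "wy": 0, "wz": -20, "hand": 30},
  {"dx": 0, "dy": 0, "dz": -0.05, "wx": 0, "wy": 0, "wz": -21.4, "hand": 30},
  {"dx": 0, "dy": 0, "dz": -0.05, "wx": 0, "wy": 0, "wz": -22.8, "hand": 30},
  {"dx": 0, "dy": 0, "dz": -0.05, "wx": 0, "wy": 0, "wz": -23.7, "hand": 30},
  {"dx": 0, "dy": 0, "dz": -0.05, "wx": 0, "wy": 0, "wz": -24, "hand": 30},
  {"dx": 0, "dy": 0, "dz": -0.05, "wx": 0, "wy": 0, "wz": -24, "hand": 30},
])

```text
clock: 6.25
eef_pos: [0.6831, 0.0344, 0.2074]
tool_rot: [0.349, 0.937, 0.001, 0.0]
ft_force: [4.2, 2.9, -3.4]
grip_width: 0.0379
grasp_force: 61.8
```

```bash
python3 m.py 50 0 203; python3 -c "
from workcell import bot;import cv2
im=bot.camera('scene');cv2.imwrite('pics/e.png',cv2.resize(im[150:250,190:310,::-1],(720,600),interpolation=2))"
```

```text
t 6.25 pos [0.6831 0.0344 0.2074] j [5.000e-02 6.380e-01 5.260e-01 1.458e+00 1.000e-03 7.620e-01] F [ 4.2  2.9 -3.4] T [ 0.73 -0.81 -0.05] w 0.0379 g 61.8
press frame tcp mm [ 50.2  -1.  207.4] toolx yaw in press deg 146.83 z [ 0.001  0.001 -1.   ]
delta units [0.015 0.014 0.088]
```

View pics/e.png

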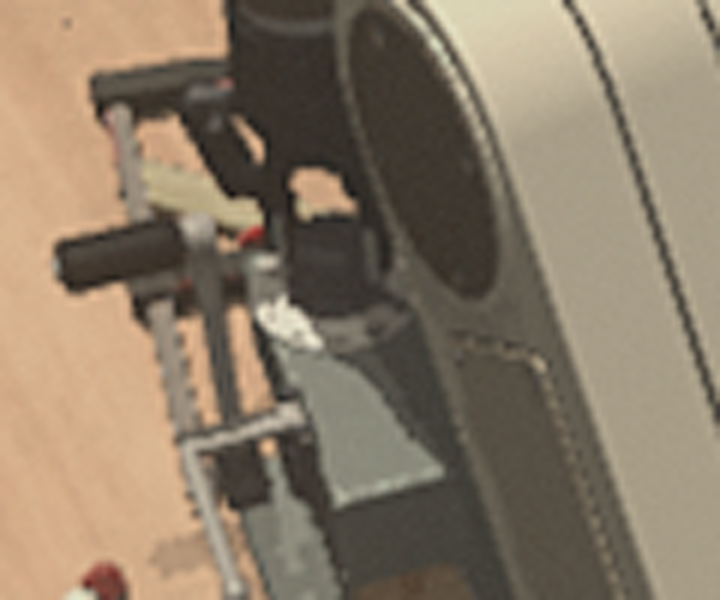

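drive_tool([
  {"dx": 0, "dy": 0, "dz": 0, "wx": 0, "wy": 0, "wz": 0, "hand": 60},
  {"dx": 0, "dy": 0, "dz": 0, "wx": 0, "wy": 0, "wz": 0, "hand": 75},
  {"dx": 0, "dy": 0, "dz": 0, "wx": 0, "wy": 0, "wz": 0, "hand": 75},
  {"dx": 0, "dy": 0, "dz": -0.4, "wx": 0, "wy": 0, "wz": 0, "hand": 75},
  {"dx": 0, "dy": 0, "dz": -0.9, "wx": 0, "wy": 0, "wz": 0, "hand": 75},
  {"dx": 0, "dy": 0, "dz": -1.4, "wx": 0, "wy": 0, "wz": 0, "hand": 75},
  {"dx": 0, "dy": 0, "dz": -1.8, "wx": 0, "wy": 0, "wz": -0.5, "hand": 60},
  {"dx": 0, "dy": 0, "dz": -2.1, "wx": 0, "wy": 0, "wz": -1.6, "hand": 50},
  {"dx": 0, "dy": 0, "dz": -2.2, "wx": 0, "wy": 0, "wz": -3, "hand": 40},
  {"dx": 0, "dy": 0, "dz": -2.2, "wx": 0, "wy": 0, "wz": -4.5, "hand": 40},
  {"dx": 0, "dy": 0, "dz": -2.2, "wx": 0, "wy": 0, "wz": -6, "hand": 40},
  {"dx": 0, "dy": 0, "dz": -2.2, "wx": 0, "wy": 0, "wz": -6.64, "hand": 40},
  {"dx": 0, "dy": 0, "dz": -2.2, "wx": 0, "wy": 0, "wz": -6.64, "hand": 40},
])

```text
clock: 7.6
eef_pos: [0.6822, 0.0331, 0.3188]
tool_rot: [0.067, 0.998, -0.0, 0.0]
ft_force: [-0.7, 0.0, 0.4]
grip_width: 0.0401
grasp_force: 0.0
```

```bash
python3 m.py -115 98 300
```

```text
t 7.6 pos [0.6822 0.0331 0.3188] j [ 0.049  0.653  0.839  1.756 -0.     0.183] F [-0.7  0.   0.4] T [-0.02 -0.02 -0.01] w 0.0401 g 0.0
press frame tcp mm [ 49.5  -2.4 318.8] toolx yaw in press deg 179.98 z [ 0. -0. -1.]
delta units [3.291 2.006 0.373]
```

drive_tool([
  {"dx": 0.3, "dy": 0.15, "dz": 0, "wx": 0, "wy": 0, "wz": 0, "hand": 40},
  {"dx": 0.9, "dy": 0.5, "dz": 0, "wx": 0, "wy": 0, "wz": 0, "hand": 40},
  {"dx": 1.6, "dy": 0.9, "dz": 0, "wx": 0, "wy": 0, "wz": 0, "hand": 40},
  {"dx": 2.3, "dy": 1.3, "dz": 0.1, "wx": 0, "wy": 0, "wz": 0, "hand": 40},
  {"dx": 2.9, "dy": 1.7, "dz": 0.2, "wx": 0, "wy": 0, "wz": 0, "hand": 40},
  {"dx": 3.2, "dy": 1.95, "dz": 0.35, "wx": 0, "wy": 0, "wz": 0, "hand": 40},
  {"dx": 3.29, "dy": 2.0, "dz": 0.37, "wx": 0, "wy": 0, "wz": 0, "hand": 40},
  {"dx": 3.29, "dy": 2.0, "dz": 0.37, "wx": 0, "wy": 0, "wz": 0, "hand": 40},
])

```text
clock: 8.4
eef_pos: [0.5323, 0.1546, 0.3003]
tool_rot: [0.066, 0.998, -0.0, 0.0]
ft_force: [-0.0, -0.9, -0.1]
grip_width: 0.0399
grasp_force: 0.0
```

```bash
python3 m.py -115 98 197; python3 -c "
from workcell import bot;import cv2,numpy as np
a=bot.camera('top')[140:240,210:310,::-1];b=bot.camera('scene')[150:250,190:310,::-1]
cv2.imwrite('pics/f.png',np.hstack([cv2.resize(a,(364,400),interpolation=2),cv2.resize(b,(436,400),interpolation=2)]))"
```

```text
t 8.4 pos [0.5323 0.1546 0.3003] j [ 2.830e-01  3.360e-01  2.850e-01  1.519e+00 -1.000e-03  4.160e-01] F [-0.  -0.9 -0.1] T [ 0.03 -0.07 -0.01] w 0.0399 g 0.0
press frame tcp mm [-115.2   98.1  300.3] toolx yaw in press deg 180.04 z [ 0.001 -0.    -1.   ]
delta units [-3.000e-03 -1.000e-03  2.066e+00]
```

View pics/f.png

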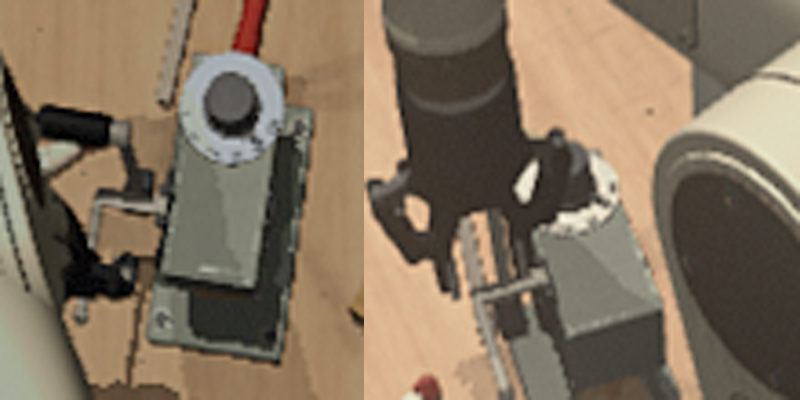

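```bash
python3 - <<'E'
from h import *
import cv2
q=np.load("q.npy");n=bot.camera('top')[:,:,::-1];o=cv2.imread('pics/top0.png')
cv2.imwrite('pics/top1.png',n)
c=proj("top",W(q,(50,0,187)))[0].round().astype(int)
def crop(im):
    k=cv2.resize(im[c[1]-20:c[1]+20,c[0]-20:c[0]+20],(400,400),interpolation=cv2.INTER_NEAREST)
    for d in (75,45,15,-15,-45,-75):
        a=np.radians(d);p=proj("top",W(q,(50-47*np.cos(a),47*np.sin(a),183)))[0]
        cv2.circle(k,tuple(int(v) for v in ((p-c+20.5)*10)),3,(0,0,255),-1)
    return k
cv2.imwrite('pics/g.png',np.hstack([crop(o),crop(n)]))
E
```

```text
(no output)
```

View pics/g.png

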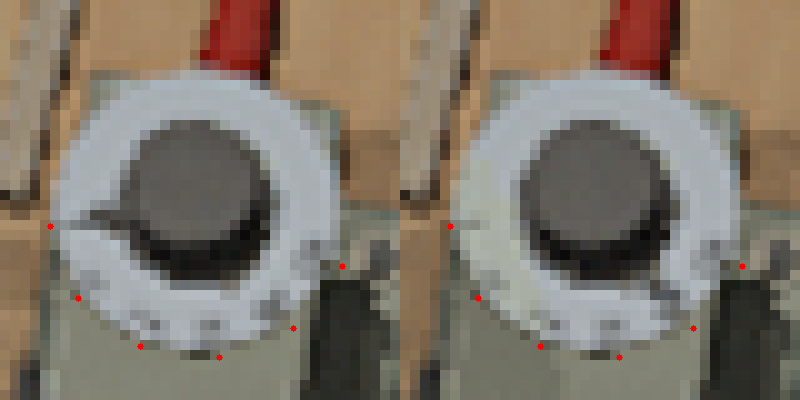

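drive_tool([
  {"dx": -0.14, "dy": 0, "dz": 0.3, "wx": 0, "wy": 0, "wz": 0, "hand": 40},
  {"dx": -0.14, "dy": 0, "dz": 0.8, "wx": 0, "wy": 0, "wz": 0, "hand": 40},
  {"dx": -0.14, "dy": 0, "dz": 1.3, "wx": 0, "wy": 0, "wz": 0, "hand": 40},
  {"dx": -0.14, "dy": 0, "dz": 1.8, "wx": 0, "wy": 0, "wz": 0, "hand": 40},
  {"dx": -0.14, "dy": 0, "dz": 2.15, "wx": 0, "wy": 0, "wz": 0, "hand": 40},
  {"dx": -0.14, "dy": 0, "dz": 2.3, "wx": 0, "wy": 0, "wz": 0, "hand": 40},
  {"dx": -0.14, "dy": 0, "dz": 2.3, "wx": 0, "wy": 0, "wz": 0, "hand": 40},
])

```text
clock: 9.25
eef_pos: [0.5395, 0.1527, 0.1836]
tool_rot: [0.067, 0.998, -0.0, -0.001]
ft_force: [0.3, -0.5, 0.4]
grip_width: 0.04
grasp_force: 0.0
```

drive_tool([
  {"dx": 0, "dy": 0, "dz": 0, "wx": 0, "wy": 0, "wz": 0, "hand": 25},
  {"dx": 0, "dy": 0, "dz": 0, "wx": 0, "wy": 0, "wz": 0, "hand": 15},
  {"dx": 0, "dy": 0, "dz": 0, "wx": 0, "wy": 0, "wz": 0, "hand": 12},
  {"dx": 0, "dy": 0, "dz": 0, "wx": 0, "wy": 0, "wz": 0, "hand": 6},
  {"dx": 0, "dy": 0, "dz": 0, "wx": 0, "wy": 0, "wz": 0, "hand": 5},
  {"dx": 0, "dy": 0, "dz": 0, "wx": 0, "wy": 0, "wz": 0, "hand": 5},
])

```text
clock: 9.85
eef_pos: [0.5401, 0.1536, 0.1859]
tool_rot: [0.066, 0.998, 0.0, 0.001]
ft_force: [0.1, -0.4, 5.4]
grip_width: 0.0068
grasp_force: 58.7
```

```bash
python3 m.py -115 98 185
```

```text
t 9.85 pos [0.5401 0.1536 0.1859] j [ 0.277  0.389  0.064  1.244 -0.     0.41 ] F [ 0.1 -0.4  5.4] T [-0.16 -0.02 -0.03] w 0.0068 g 58.7
press frame tcp mm [-107.4   98.1  185.9] toolx yaw in press deg 180.02 z [ 0.002  0.    -1.   ]
delta units [ 0.153 -0.003  0.018]
```

drive_tool([
  {"dx": 0, "dy": -0.003, "dz": -0.075, "wx": 0, "wy": 0, "wz": 0, "hand": 5},
  {"dx": 0, "dy": -0.01, "dz": -0.15, "wx": 0, "wy": 0, "wz": 0, "hand": 5},
  {"dx": 0, "dy": -0.042, "dz": -0.298, "wx": 0, "wy": 0, "wz": 0, "hand": 5},
  {"dx": 0, "dy": -0.093, "dz": -0.439, "wx": 0, "wy": 0, "wz": 0, "hand": 5},
  {"dx": 0, "dy": -0.164, "dz": -0.572, "wx": 0, "wy": 0, "wz": 0, "hand": 5},
  {"dx": 0, "dy": -0.253, "dz": -0.694, "wx": 0, "wy": 0, "wz": 0, "hand": 5},
  {"dx": 0, "dy": -0.357, "dz": -0.803, "wx": 0, "wy": 0, "wz": 0, "hand": 5},
])

```text
clock: 10.55
eef_pos: [0.5379, 0.1385, 0.2264]
tool_rot: [0.066, 0.998, 0.003, 0.001]
ft_force: [3.3, 7.5, 1.4]
grip_width: 0.0068
grasp_force: 58.5
```

```bash
python3 m.py -115 98 185
```

```text
t 10.55 pos [0.5379 0.1385 0.2264] j [0.249 0.355 0.121 1.333 0.005 0.38 ] F [3.3 7.5 1.4] T [ 1.66 -0.54 -0.02] w 0.0068 g 58.5
press frame tcp mm [-107.6   82.8  226.4] toolx yaw in press deg 180.13 z [ 0.002  0.006 -1.   ]
delta units [0.149 0.299 0.829]
```

drive_tool([
  {"dx": 0, "dy": -0.119, "dz": -0.092, "wx": 0, "wy": 0, "wz": 0, "hand": 5},
  {"dx": 0, "dy": -0.25, "dz": -0.168, "wx": 0, "wy": 0, "wz": 0, "hand": 5},
  {"dx": 0, "dy": -0.389, "dz": -0.224, "wx": 0, "wy": 0, "wz": 0, "hand": 5},
  {"dx": 0, "dy": -0.535, "dz": -0.261, "wx": 0, "wy": 0, "wz": 0, "hand": 5},
  {"dx": 0, "dy": -0.685, "dz": -0.276, "wx": 0, "wy": 0, "wz": 0, "hand": 5},
  {"dx": 0, "dy": -0.836, "dz": -0.271, "wx": 0, "wy": 0, "wz": 0, "hand": 5},
  {"dx": 0, "dy": -0.984, "dz": -0.245, "wx": 0, "wy": 0, "wz": 0, "hand": 5},
  {"dx": 0, "dy": -1.128, "dz": -0.198, "wx": 0, "wy": 0, "wz": 0, "hand": 5},
  {"dx": 0, "dy": -1.263, "dz": -0.132, "wx": 0, "wy": 0, "wz": 0, "hand": 5},
  {"dx": 0, "dy": -1.263, "dz": -0.132, "wx": 0, "wy": 0, "wz": 0, "hand": 5},
])

```text
clock: 11.55
eef_pos: [0.5287, 0.0722, 0.233]
tool_rot: [0.067, 0.998, -0.001, 0.001]
ft_force: [-0.9, -2.9, 7.6]
grip_width: 0.0066
grasp_force: 63.7
```

```bash
python3 m.py -115 98 185
```

```text
t 11.55 pos [0.5287 0.0722 0.233 ] j [ 1.360e-01  3.100e-01  7.500e-02  1.334e+00 -1.000e-03  2.700e-01] F [-0.9 -2.9  7.6] T [-0.38  0.09  0.  ] w 0.0066 g 63.7
press frame tcp mm [-107.9   15.9  233. ] toolx yaw in press deg 179.97 z [ 0.001 -0.001 -1.   ]
delta units [0.145 1.642 0.958]
```

drive_tool([
  {"dx": 0, "dy": -0.154, "dz": 0.108, "wx": 0, "wy": 0, "wz": 0, "hand": 5},
  {"dx": 0, "dy": -0.287, "dz": 0.241, "wx": 0, "wy": 0, "wz": 0, "hand": 5},
  {"dx": 0, "dy": -0.395, "dz": 0.395, "wx": 0, "wy": 0, "wz": 0, "hand": 5},
  {"dx": 0, "dy": -0.395, "dz": 0.395, "wx": 0, "wy": 0, "wz": 0, "hand": 5},
  {"dx": 0, "dy": -0.395, "dz": 0.395, "wx": 0, "wy": 0, "wz": 0, "hand": 20},
  {"dx": 0, "dy": -0.395, "dz": 0.395, "wx": 0, "wy": 0, "wz": 0, "hand": 30},
  {"dx": 0, "dy": -0.395, "dz": 0.395, "wx": 0, "wy": 0, "wz": 0, "hand": 30},
  {"dx": 0, "dy": -0.395, "dz": 0.1, "wx": 0, "wy": 0, "wz": 0, "hand": 30},
  {"dx": 0, "dy": -0.395, "dz": -0.2, "wx": 0, "wy": 0, "wz": 0, "hand": 30},
  {"dx": 0, "dy": -0.395, "dz": -0.6, "wx": 0, "wy": 0, "wz": 0, "hand": 30},
  {"dx": 0, "dy": -0.395, "dz": -1.2, "wx": 0, "wy": 0, "wz": 0, "hand": 30},
  {"dx": 0, "dy": -0.395, "dz": -1.9, "wx": 0, "wy": 0, "wz": 0, "hand": 30},
  {"dx": 0, "dy": -0.395, "dz": -2.6, "wx": 0, "wy": 0, "wz": 0, "hand": 30},
  {"dx": 0, "dy": -0.395, "dz": -3.0, "wx": 0, "wy": 0, "wz": 0, "hand": 30},
  {"dx": 0, "dy": -0.395, "dz": -3.0, "wx": 0, "wy": 0, "wz": 0, "hand": 30},
])

```text
clock: 13.05
eef_pos: [0.5271, 0.0539, 0.3847]
tool_rot: [0.066, 0.998, 0.0, 0.003]
ft_force: [0.4, 0.2, 0.6]
grip_width: 0.03
grasp_force: 0.0
```

```bash
python3 m.py -7 112 375; python3 -c "
from workcell import bot;import cv2,numpy as np
b=bot.camera('scene')[150:270,190:310,::-1]
cv2.imwrite('pics/k.png',cv2.resize(b,(600,600),interpolation=2))"
```

```text
t 13.05 pos [0.5271 0.0539 0.3847] j [ 0.102  0.291  0.438  1.712 -0.     0.235] F [0.4 0.2 0.6] T [ 0.05 -0.08 -0.03] w 0.03 g 0.0
press frame tcp mm [-107.    -2.4  384.7] toolx yaw in press deg 180.04 z [ 0.006  0.    -1.   ]
delta units [-2.     2.286  0.208]
```

View pics/k.png

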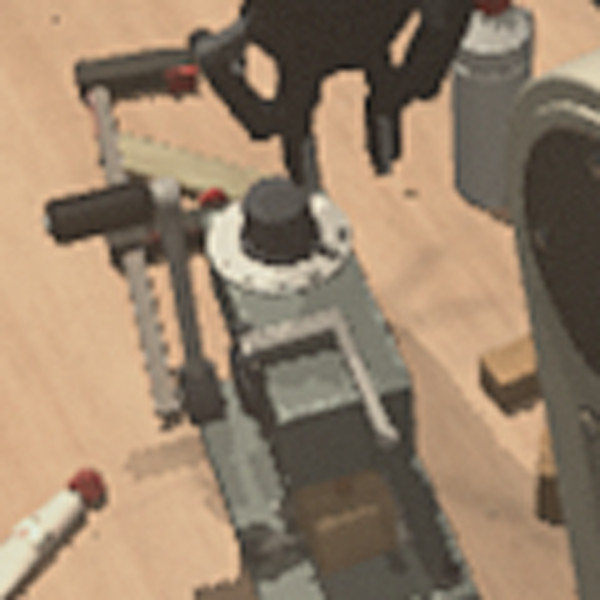

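drive_tool([
  {"dx": -0.1, "dy": 0.1, "dz": 0, "wx": 0, "wy": 0, "wz": 0.7, "hand": 70},
  {"dx": -0.3, "dy": 0.35, "dz": 0, "wx": 0, "wy": 0, "wz": 2.1, "hand": 70},
  {"dx": -0.5, "dy": 0.6, "dz": 0, "wx": 0, "wy": 0, "wz": 3.6, "hand": 70},
  {"dx": -0.7, "dy": 0.85, "dz": 0, "wx": 0, "wy": 0, "wz": 5.1, "hand": 70},
  {"dx": -0.9, "dy": 1.1, "dz": 0, "wx": 0, "wy": 0, "wz": 6.6, "hand": 70},
  {"dx": -1.1, "dy": 1.3, "dz": 0, "wx": 0, "wy": 0, "wz": 8.1, "hand": 70},
  {"dx": -1.3, "dy": 1.5, "dz": 0, "wx": 0, "wy": 0, "wz": 9.6, "hand": 70},
  {"dx": -1.5, "dy": 1.7, "dz": 0, "wx": 0, "wy": 0, "wz": 11.1, "hand": 70},
  {"dx": -1.65, "dy": 1.9, "dz": 0, "wx": 0, "wy": 0, "wz": 12.6, "hand": 70},
  {"dx": -1.8, "dy": 2.05, "dz": 0, "wx": 0, "wy": 0, "wz": 14.1, "hand": 70},
  {"dx": -1.9, "dy": 2.2, "dz": 0, "wx": 0, "wy": 0, "wz": 15.6, "hand": 70},
  {"dx": -2, "dy": 2.29, "dz": 0.1, "wx": 0, "wy": 0, "wz": 17, "hand": 70},
  {"dx": -2, "dy": 2.29, "dz": 0.2, "wx": 0, "wy": 0, "wz": 18, "hand": 70},
  {"dx": -2, "dy": 2.29, "dz": 0.2, "wx": 0, "wy": 0, "wz": 18, "hand": 70},
])

```text
clock: 14.5
eef_pos: [0.64, 0.1541, 0.368]
tool_rot: [0.752, 0.659, -0.003, -0.001]
ft_force: [0.0, -0.2, 1.0]
grip_width: 0.0702
grasp_force: 0.0
```

```bash
python3 m.py -7 112 286; python3 - <<'E'
from h import *
q=np.load("q.npy")
from workcell import bot
import cv2
a=bot.camera('scene')[120:240,180:300,::-1]
cv2.imwrite('pics/l.png',cv2.resize(a,(600,600),interpolation=2))
E
```

```text
t 14.5 pos [0.64   0.1541 0.368 ] j [ 0.236  0.624  0.918  1.871 -0.     1.939] F [ 0.  -0.2  1. ] T [ 0.02  0.02 -0.06] w 0.0702 g 0.0
press frame tcp mm [ -8.5 111.9 368. ] toolx yaw in press deg 90.06 z [-0.006 -0.002 -1.   ]
delta units [0.007 0.038 1.64 ]
```

View pics/l.png

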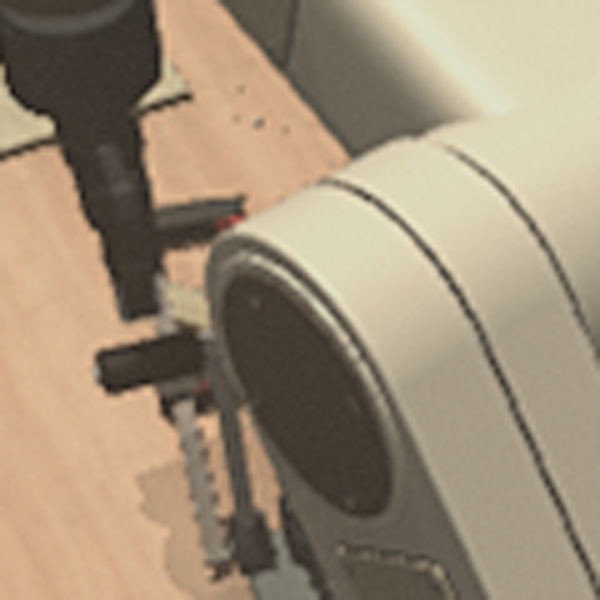

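drive_tool([
  {"dx": 0, "dy": 0.03, "dz": 0.3, "wx": 0, "wy": 0, "wz": 0, "hand": 70},
  {"dx": 0, "dy": 0.03, "dz": 0.7, "wx": 0, "wy": 0, "wz": 0, "hand": 70},
  {"dx": 0, "dy": 0.03, "dz": 1.1, "wx": 0, "wy": 0, "wz": 0, "hand": 70},
  {"dx": 0, "dy": 0.03, "dz": 1.4, "wx": 0, "wy": 0, "wz": 0, "hand": 70},
  {"dx": 0, "dy": 0.03, "dz": 1.62, "wx": 0, "wy": 0, "wz": 0, "hand": 70},
  {"dx": 0, "dy": 0.03, "dz": 1.62, "wx": 0, "wy": 0, "wz": 0, "hand": 70},
  {"dx": 0, "dy": 0.03, "dz": 1.62, "wx": 0, "wy": 0, "wz": 0, "hand": 45},
  {"dx": 0, "dy": 0.03, "dz": 1.62, "wx": 0, "wy": 0, "wz": 0, "hand": 32},
  {"dx": 0, "dy": 0.03, "dz": 1.62, "wx": 0, "wy": 0, "wz": 0, "hand": 28},
  {"dx": 0, "dy": 0.03, "dz": 1.62, "wx": 0, "wy": 0, "wz": 0, "hand": 18},
  {"dx": 0, "dy": 0.03, "dz": 1.62, "wx": 0, "wy": 0, "wz": 0, "hand": 18},
  {"dx": 0, "dy": 0.03, "dz": 1.62, "wx": 0, "wy": 0, "wz": 0, "hand": 18},
])

```text
clock: 15.75
eef_pos: [0.642, 0.1539, 0.2917]
tool_rot: [0.752, 0.659, 0.001, 0.0]
ft_force: [-2.1, 0.7, 5.2]
grip_width: 0.0232
grasp_force: 58.8
```

```bash
python3 m.py -7 112 286; python3 - <<'E'
import numpy as np
for t in np.arange(0.1,1.31,.1):
    a=-np.radians(5)+t;a0=-np.radians(5)
    print(round(t,1),np.round([-150*(np.sin(a)-np.sin(a0))/50,150*(np.cos(a0)-np.cos(a))/50],3))
E
```

```text
t 15.75 pos [0.642  0.1539 0.2917] j [0.235 0.578 0.638 1.63  0.    1.939] F [-2.1  0.7  5.2] T [ 0.04  0.35 -0.01] w 0.0232 g 58.8
press frame tcp mm [ -6.5 112.  291.7] toolx yaw in press deg 90.03 z [ 0.001  0.001 -1.   ]
delta units [ 0.    -0.011  0.113]
0.1 [-0.3   -0.011]
0.2 [-0.599  0.008]
0.3 [-0.895  0.056]
0.4 [-1.184  0.134]
0.5 [-1.465  0.241]
0.6 [-1.733  0.374]
0.7 [-1.987  0.534]
0.8 [-2.223  0.719]
0.9 [-2.44   0.926]
1.0 [-2.635  1.154]
1.1 [-2.806  1.4  ]
1.2 [-2.952  1.662]
1.3 [-3.071  1.937]
```

drive_tool([
  {"dx": 0, "dy": -0.15, "dz": -0.008, "wx": 0, "wy": 0, "wz": 0, "hand": 18},
  {"dx": 0, "dy": -0.3, "dz": -0.011, "wx": 0, "wy": 0, "wz": 0, "hand": 18},
  {"dx": 0, "dy": -0.45, "dz": -0.004, "wx": 0, "wy": 0, "wz": 0, "hand": 18},
  {"dx": 0, "dy": -0.599, "dz": 0.008, "wx": 0, "wy": 0, "wz": 0, "hand": 18},
  {"dx": 0, "dy": -0.75, "dz": 0.03, "wx": 0, "wy": 0, "wz": 0, "hand": 18},
  {"dx": 0, "dy": -0.895, "dz": 0.056, "wx": 0, "wy": 0, "wz": 0, "hand": 18},
  {"dx": 0, "dy": -1.04, "dz": 0.093, "wx": 0, "wy": 0, "wz": 0, "hand": 18},
  {"dx": 0, "dy": -1.184, "dz": 0.134, "wx": 0, "wy": 0, "wz": 0, "hand": 18},
  {"dx": 0, "dy": -1.325, "dz": 0.186, "wx": 0, "wy": 0, "wz": 0, "hand": 18},
  {"dx": 0, "dy": -1.465, "dz": 0.241, "wx": 0, "wy": 0, "wz": 0, "hand": 18},
  {"dx": 0, "dy": -1.6, "dz": 0.305, "wx": 0, "wy": 0, "wz": 0, "hand": 18},
  {"dx": 0, "dy": -1.733, "dz": 0.374, "wx": 0, "wy": 0, "wz": 0, "hand": 18},
  {"dx": 0, "dy": -1.733, "dz": 0.374, "wx": 0, "wy": 0, "wz": 0, "hand": 18},
])

```text
clock: 17.05
eef_pos: [0.5563, 0.1657, 0.2731]
tool_rot: [0.752, 0.659, 0.002, 0.001]
ft_force: [4.0, 0.8, 7.1]
grip_width: 0.023
grasp_force: 59.9
```

```bash
python3 m.py -7 112 286
```

```text
t 17.05 pos [0.5563 0.1657 0.2731] j [0.289 0.392 0.296 1.471 0.    1.993] F [4.  0.8 7.1] T [ 0.16 -0.88 -0.02] w 0.023 g 59.9
press frame tcp mm [-92.9 112.3 273.1] toolx yaw in press deg 90.05 z [ 0.004  0.001 -1.   ]
delta units [-0.007  1.719 -0.251]
```

drive_tool([
  {"dx": 0, "dy": -0.128, "dz": 0.078, "wx": 0, "wy": 0, "wz": 0, "hand": 18},
  {"dx": 0, "dy": -0.254, "dz": 0.16, "wx": 0, "wy": 0, "wz": 0, "hand": 18},
  {"dx": 0, "dy": -0.374, "dz": 0.25, "wx": 0, "wy": 0, "wz": 0, "hand": 18},
  {"dx": 0, "dy": -0.49, "dz": 0.345, "wx": 0, "wy": 0, "wz": 0, "hand": 18},
  {"dx": 0, "dy": -0.6, "dz": 0.447, "wx": 0, "wy": 0, "wz": 0, "hand": 18},
  {"dx": 0, "dy": -0.707, "dz": 0.552, "wx": 0, "wy": 0, "wz": 0, "hand": 18},
  {"dx": 0, "dy": -0.806, "dz": 0.664, "wx": 0, "wy": 0, "wz": 0, "hand": 18},
  {"dx": 0, "dy": -0.902, "dz": 0.78, "wx": 0, "wy": 0, "wz": 0, "hand": 18},
  {"dx": 0, "dy": -0.99, "dz": 0.902, "wx": 0, "wy": 0, "wz": 0, "hand": 18},
  {"dx": 0, "dy": -1.073, "dz": 1.026, "wx": 0, "wy": 0, "wz": 0, "hand": 18},
  {"dx": 0, "dy": -1.148, "dz": 1.156, "wx": 0, "wy": 0, "wz": 0, "hand": 18},
  {"dx": 0, "dy": -1.19, "dz": 1.23, "wx": 0, "wy": 0, "wz": 0, "hand": 18},
  {"dx": 0, "dy": -1.219, "dz": 1.288, "wx": 0, "wy": 0, "wz": 0, "hand": 18},
  {"dx": 0, "dy": -1.219, "dz": 1.288, "wx": 0, "wy": 0, "wz": 0, "hand": 18},
])

```text
clock: 18.45
eef_pos: [0.496, 0.1741, 0.209]
tool_rot: [0.752, 0.659, 0.002, 0.0]
ft_force: [2.1, 1.1, 10.3]
grip_width: 0.0225
grasp_force: 60.4
```

```bash
python3 m.py -7 112 286
```

```text
t 18.45 pos [0.496  0.1741 0.209 ] j [3.370e-01 3.050e-01 4.000e-03 1.267e+00 1.000e-03 2.040e+00] F [ 2.1  1.1 10.3] T [ 0.23 -0.2  -0.05] w 0.0225 g 60.4
press frame tcp mm [-153.8  112.6  209. ] toolx yaw in press deg 90.06 z [ 0.003  0.002 -1.   ]
delta units [-0.011  2.941 -1.532]
```

drive_tool([
  {"dx": 0, "dy": -0.02, "dz": 0.04, "wx": 0, "wy": 0, "wz": 0, "hand": 18},
  {"dx": 0, "dy": -0.04, "dz": 0.08, "wx": 0, "wy": 0, "wz": 0, "hand": 18},
  {"dx": 0, "dy": -0.06, "dz": 0.12, "wx": 0, "wy": 0, "wz": 0, "hand": 18},
  {"dx": 0, "dy": -0.06, "dz": 0.12, "wx": 0, "wy": 0, "wz": 0, "hand": 18},
  {"dx": 0, "dy": -0.06, "dz": 0.12, "wx": 0, "wy": 0, "wz": 0, "hand": 18},
])

```text
clock: 18.95
eef_pos: [0.4944, 0.1744, 0.2055]
tool_rot: [0.752, 0.659, 0.004, 0.001]
ft_force: [0.6, -0.0, 18.5]
grip_width: 0.0231
grasp_force: 61.3
```

```bash
python3 m.py -7 112 286
```

```text
t 18.95 pos [0.4944 0.1744 0.2055] j [ 0.339  0.301 -0.011  1.251 -0.     2.043] F [ 0.6 -0.  18.5] T [-0.11 -0.11 -0.05] w 0.0231 g 61.3
press frame tcp mm [-155.4  112.7  205.5] toolx yaw in press deg 90.03 z [ 0.007  0.003 -1.   ]
delta units [-0.01   2.979 -1.588]
```

drive_tool([
  {"dx": 0, "dy": -0.02, "dz": 0.04, "wx": 0, "wy": 0, "wz": 0, "hand": 18},
  {"dx": 0, "dy": -0.04, "dz": 0.08, "wx": 0, "wy": 0, "wz": 0, "hand": 18},
  {"dx": 0, "dy": -0.06, "dz": 0.12, "wx": 0, "wy": 0, "wz": 0, "hand": 18},
  {"dx": 0, "dy": -0.06, "dz": 0.12, "wx": 0, "wy": 0, "wz": 0, "hand": 18},
  {"dx": 0, "dy": -0.06, "dz": 0.12, "wx": 0, "wy": 0, "wz": 0, "hand": 18},
  {"dx": 0, "dy": -0.06, "dz": 0.12, "wx": 0, "wy": 0, "wz": 0, "hand": 18},
])

```text
clock: 19.55
eef_pos: [0.4929, 0.1748, 0.2018]
tool_rot: [0.753, 0.658, 0.006, 0.003]
ft_force: [0.1, -2.1, 27.9]
grip_width: 0.0231
grasp_force: 62.2
```

```bash
python3 m.py -7 112 286;python3 - <<'E'
from h import *
import cv2
a=bot.camera('scene')[150:270,190:310,::-1];b=bot.camera('top')[140:240,210:310,::-1]
cv2.imwrite('pics/n.png',np.hstack([cv2.resize(x,(400,400),interpolation=2) for x in(a,b)]))
E
```

```text
t 19.55 pos [0.4929 0.1748 0.2018] j [ 3.410e-01  2.970e-01 -2.600e-02  1.235e+00 -1.000e-03  2.045e+00] F [ 0.1 -2.1 27.9] T [-0.47  0.05 -0.04] w 0.0231 g 62.2
press frame tcp mm [-157.   112.8  201.8] toolx yaw in press deg 90.01 z [ 0.012  0.003 -1.   ]
delta units [-0.009  3.019 -1.648]
```

View pics/n.png

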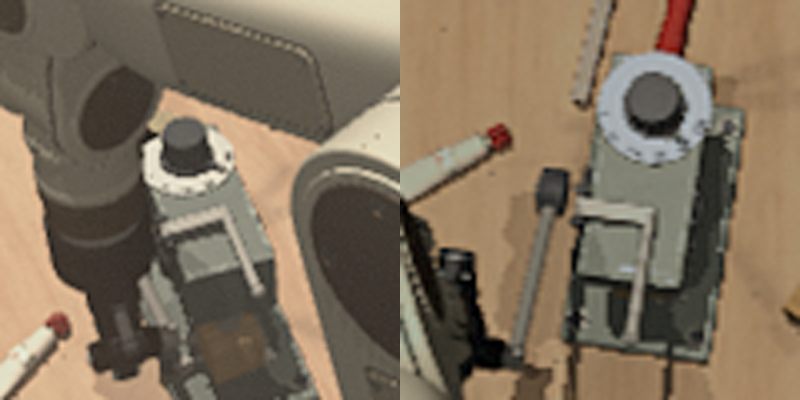

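drive_tool([
  {"dx": 0, "dy": 0, "dz": 0, "wx": 0, "wy": 0, "wz": 0, "hand": 18},
  {"dx": 0, "dy": 0, "dz": 0, "wx": 0, "wy": 0, "wz": 0, "hand": 18},
  {"dx": 0, "dy": 0, "dz": 0, "wx": 0, "wy": 0, "wz": 0, "hand": 18},
  {"dx": 0, "dy": 0, "dz": 0, "wx": 0, "wy": 0, "wz": 0, "hand": 18},
  {"dx": 0, "dy": 0, "dz": 0, "wx": 0, "wy": 0, "wz": 0, "hand": 18},
  {"dx": 0, "dy": 0, "dz": 0, "wx": 0, "wy": 0, "wz": 0, "hand": 18},
  {"dx": 0, "dy": 0, "dz": 0, "wx": 0, "wy": 0, "wz": 0, "hand": 18},
  {"dx": 0, "dy": 0, "dz": 0, "wx": 0, "wy": 0, "wz": 0, "hand": 18},
])

```text
clock: 20.45
eef_pos: [0.4929, 0.1747, 0.2018]
tool_rot: [0.753, 0.658, 0.006, 0.003]
ft_force: [-0.4, -3.2, 27.9]
grip_width: 0.0233
grasp_force: 62.2
```

```bash
python3 m.py -7 112 286;python3 - <<'E'
from h import *
import cv2
q=np.load("q.npy")
b=bot.camera('top')[:,:,::-1].copy()
k=cv2.resize(b[140:240,210:310],(600,600),interpolation=2)
for t,c in((1.02,(255,0,0)),(1.19,(0,0,255)),(1.34,(0,255,255))):
    a=t-np.radians(5)
    for r in(110,150):
        p=proj("top",W(q,(-20-r*np.sin(a),74,145+r*np.cos(a))))[0];cv2.circle(k,tuple(int(v) for v in (p-[210,140])*6),3,c,-1)
cv2.imwrite('pics/o.png',k[200:,:])
E
```

```text
t 20.45 pos [0.4929 0.1747 0.2018] j [ 3.410e-01  2.970e-01 -2.600e-02  1.235e+00 -1.000e-03  2.045e+00] F [-0.4 -3.2 27.9] T [-0.49  0.04 -0.01] w 0.0233 g 62.2
press frame tcp mm [-157.   112.8  201.8] toolx yaw in press deg 90.01 z [ 0.012  0.003 -1.   ]
delta units [-0.008  3.019 -1.649]
```

View pics/o.png

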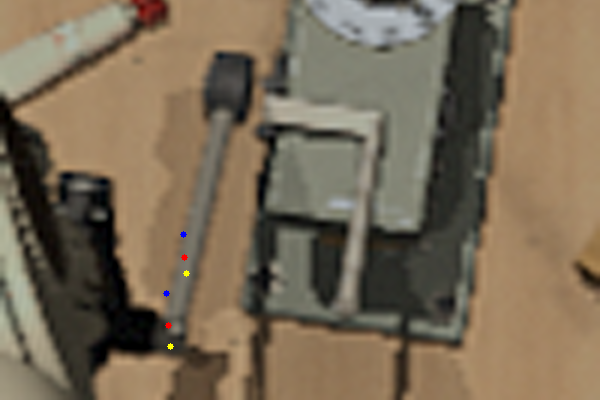

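```bash
python3 -c "
from workcell import bot;print(bot.job_done())"
```

```text
the job is handed in; nothing more can be done
None
```

The job is handed in, no verdict came back, and it took 20.5 s of the 72 s: the sleeve pointer is at five pips, the catch lies on top of the head, and the lever is held by its black handle against what I take to be the stop (steady 28 N, lever angle consistent with 1.19 rad; dowel depth not measured).

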